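# Hook a battery pack into a data logger and swing it home

## Task

Fit the battery pack into the open bay of the data logger: hook the metal tongue on its nose under the steel lip of the bay while the tail is still raised, then swing the tail down so that the pack lies flat on the bay floor, and let go. Leave the green bottle, the dropper bottle and the timer standing where they are.

Things in the scene. Friction and masses are not known exactly. Their poses are not given: they have to be found in the camera images.
- logger: Portable data logger: heavy, immovable low white case with a bay open at the top. Origin on the table under the bay's centre; x runs along the bay from lip end (-x, towards the robot within 25 degrees) to tail end; z up. Case covers x -92..70, y -42..102 mm; the -y side wall and the tail wall are 38 mm high over the table, the deck with display (y 31..102) 42 mm.
- logger_bay (a point): Centre of the bay floor, 12 mm above the table (logger frame 0, 0, 12). Bay opening 116 mm long (x -58..58, lip edge to tail wall), 62 mm wide. The fitted pack's origin lies here, axes parallel to the logger's, with 3 mm play each way.
- logger_lip (a point): Middle of the lower edge of the steel lip, on the side facing the bay: logger frame -58, 0, 26 mm. The lip is 8 mm thick (z 26..34), as wide as the bay, and roofs a recess 14 mm high (z 12..26), 62 mm wide, that reaches back to x = -82.
- battery: Loose battery pack, 0.24 to 0.42 kg: white block 110 x 56 x 32 mm (x, y, z), origin at the centre of its underside, z up; its nose is the -x face, tail +x. At first it lies flat on the table, nose towards the robot within 40 degrees. The tongue makes it too long to enter the bay level; nose down by about 20 degrees and some 5 mm to the tail side it goes in easily, without force.
- battery_tongue (a point): Middle of the tip of the bright metal tongue that sticks out 20 mm from the nose: battery frame -75, 0, 6.5 mm. The tongue is 30 mm wide, 7 mm thick (z 3..10).
- battery_grip (a point): Centre of the blue upright grip rib on top of the pack: battery frame 0, 0, 53 mm. The rib is 60 mm long (x), 18 mm thick (y), from z = 32 to 62 mm; pinch it across its thickness.
- green_bottle: Bystander: dark green plastic bottle, black cap, 76 mm wide, 162 mm high, loose; origin at the centre of its underside.
- dropper: Bystander: brown dropper bottle with red rubber teat, 38 mm wide, 109 mm high, loose; origin at the centre of its underside.
- timer: Bystander: flat white timer with blue key, 55 x 66 x 20 mm, loose; origin at the centre of its underside.
Things that resemble listed ones, but are neither listed nor needed, are in the scene too. Several things have the shape of the battery; the one meant has the colours described above.

How it is judged:
By the outcome, as a careful person would: the job done as asked, in the order asked, and still so for the second after the job is handed in, with the robot touching nothing.
It also fails if it takes over 54 s, if anything falls off the work surface, if the arm or the gripper's body presses on something with over 40 N, if the wrist force passes 120 N, or if a joint passes its speed limit or range.

## Robot

A 6-joint arm with a two-finger parallel gripper is mounted at the origin on a cart in front of the work surface, level with it; the furniture and walls round the work are solid. World frame = base frame: x ahead of the robot, y to its left, z up, the work surface at z = 0. Lengths are in m, angles in rad, forces in N, time in s.
With the tool pointing down it reaches from about 0.4 to 0.825 m from the base axis. Payload 7 kg.
Tool frame: the origin (TCP) lies on the mounting face of the last link; the fingertips stand 178 mm ahead of it and the grasp point (between the pads) lies 159 mm ahead of it; z points along the fingers, y is the direction in which the jaws open and shut (so a half turn about z gives the same grasp; the last joint's range is limited). The gripper opens to 88 mm and grips with 3 to 60 N. Pads are 19 mm wide; open, the fingers measure 130 mm over their backs; the gripper's body (78 mm by 193 mm) begins 47 mm behind the grasp point.
Start: joints at [1.503, 0.359, 0.012, 0, -1.224, -0.288], TCP at [0.235, 0.633, 0.405] pointing down, gripper open.
Joint ranges: [-3.07, 3.07], [-1.43, 2.12], [-1.02, 1.25], [-3.03, 1.67], [-3.05, -0], [-3.03, 3.03]. Speed limits (rad/s): [2.39, 2.39, 3.01, 3.14, 3.14, 3.14].

## Interface

Orientations are given as a unit quaternion [x, y, z, w].
In Python, from bench import arm, cams gives the robot as it stands.
- The arm moves only by the tool arm_command, never from a script. Its argument "series" is a list that holds one entry, the list of rows, each a list of 7 numbers: the opening in per cent of the stroke, from 0 (shut) to 100 (fully open), then the shift along the tool's x, y, z in mm, then the turn, a rotation vector about the tool's x, y, z in rad. In form: [[[gripper, x, y, z, wx, wy, wz], ...]]. A call has 1 to 8 rows; each row is the pose to reach, as a shift and turn from the pose commanded when the call began, along the tool's axes at that moment; what a row does not reach only later rows make up. A row lasts 1/8 s, in which the tool goes at most 62.5 mm and 10.7 degrees, less where a joint would pass 70% of its speed; a pose out of reach is approached as far as the arm can. A call with a gripper value outside its range is refused whole. The fingers move at their own pace and stop on an object; "grip_force" is the grip in N (left out, the last holds). Time passes only in rows, so rows that repeat a pose let the fingers close. It gives the time, the measured TCP pose, the force and the opening at its end, in the units of the state.
- arm.sense(): the state, without advancing time (a new reading comes with each control period).
- cams.camera(name): name is "scene" or "top" or "wrist"; returns the picture (384x512x3 uint8, red, green, blue); there is no depth.
- cams.camera_model(name): a dict with "fx", "fy", "cx", "cy" (pixels), "xyz" and "attitude" of the camera in the world; the wrist camera has in their place "T_tool_cam" (4x4, takes a point from camera to tool coordinates, whose origin is the TCP and whose axes are the flange's). Camera axes: x right, y down, z forward; pixel columns grow to the right and rows downward; lengths in m; the calibration is good to about 2 mm. A picture is of the moment at which its call begins: read the wrist's pose just before it. camera_model takes no time and is no camera call.
- arm.sign_off(): hands the job in, once; it reports no verdict.
The state is a dict: "clock": time; "q": joint angles; "dq": joint speeds; "joint_torque": joint torques, N m; "tool_pos": TCP position; "tcp_rot": TCP orientation; "contact_force": force on the tool from outside, world axes, zero at the start; "torque": the same for the moment, N m; "finger_gap": opening from 0.0 (shut) to 1.0 (fully open).
Only numpy, scipy, OpenCV 4.12 (cv2) and the standard library are available. Lean on these libraries where they do the work, as an engineer would, in place of code of your own. Each camera call takes 0.05 s, during which the arm holds its last target.

## Working session

There is one attempt and no reset: what is moved stays moved. The work goes in short steps, Python scripts to look and compute and a tool call to move; the robot and the scene stay as the last step left them, time stands still between calls to the robot, and variables do not carry over. Pictures are saved under pics/ and viewed, and the job is handed in when it is done.

Besides the shell and the picture viewer there is one more tool, called after "Emit:" as name(argument=value, ...), one argument or row to a line, values as JSON. arm_command: Moves the arm, as the interface text tells. Its arguments: {"type":"object","properties":{"series":{"type":"array","items":{"type":"array","items":{"type":"array","items":{"type":"number"}}}},"grip_force":{"type":"number"}},"required":["series"]}

```bash
mkdir -p pics; ls
python3 - <<'E'
from bench import arm,cams
import cv2,numpy as np
print(arm.sense())
for n in["scene","top","wrist"]:
    print(n,cams.camera_model(n))
    cv2.imwrite(f"pics/{n}0.png",cams.camera(n)[:,:,::-1])
E
```

```text
pics
{'clock': 0.0, 'q': array([ 1.50310675e+00,  3.59412456e-01,  1.10814523e-02, -3.70199776e-04,
       -1.22408228e+00, -2.88091743e-01]), 'dq': array([-0.00128074, -0.00099797,  0.00028452, -0.00134886, -0.00171559,
        0.00179445]), 'joint_torque': array([ 9.63355269e-04, -5.82720709e+01,  2.93063951e+01,  6.99716136e+00,
        6.92514455e-03, -1.48803665e-04]), 'tool_pos': array([0.23505354, 0.63255778, 0.40371212]), 'tcp_rot': array([ 9.84207645e-01, -1.77015899e-01, -8.40637337e-05,  8.22715037e-04]), 'contact_force': array([ 0.43507185,  0.39580054, -0.14743183]), 'torque': array([-0.01340847,  0.02963174, -0.03920145]), 'finger_gap': 1.0041325775932601}
scene {'fx': 395.85081185757537, 'fy': 395.85081185757537, 'cx': 258.70178660339343, 'cy': 188.46969826974922, 'xyz': array([-0.00813189, -0.2925481 ,  0.85324484]), 'attitude': array([ 0.80860814, -0.47097426,  0.18478094, -0.30032004])}
top {'fx': 420.69773193695227, 'fy': 420.69773193695227, 'cx': 252.7315235821761, 'cy': 192.7730299836701, 'xyz': array([0.45210629, 0.03945475, 1.21110033]), 'attitude': array([-0.70525612,  0.7063765 , -0.04814023,  0.0364495 ])}
wrist {'fx': 300.8650230407797, 'fy': 300.8650230407797, 'cx': 254.6020643175748, 'cy': 190.10763604135414, 'T_tool_cam': array([[ 1.04281950e-03, -9.51737902e-01, -3.06910212e-01,
         8.24673597e-02],
       [ 9.99998971e-01,  1.29471559e-03, -6.17155982e-04,
        -1.02507708e-03],
       [ 9.84732174e-04, -3.06909252e-01,  9.51738273e-01,
         1.94320309e-02],
       [ 0.00000000e+00,  0.00000000e+00,  0.00000000e+00,
         1.00000000e+00]])}
```

View pics/scene0.png

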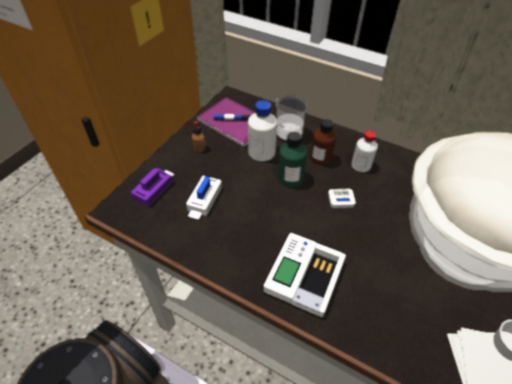

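View pics/top0.png

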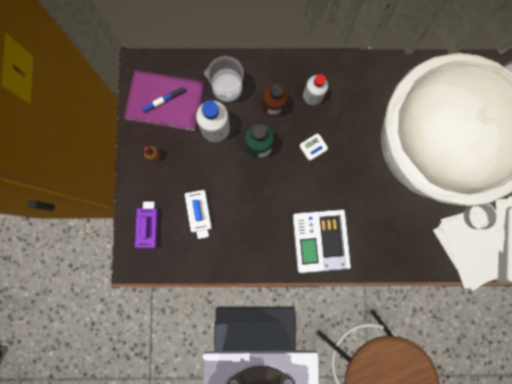

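View pics/wrist0.png

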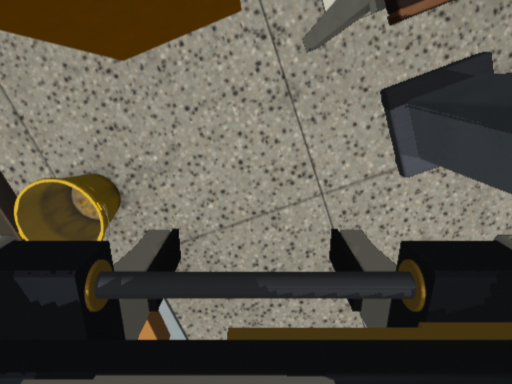

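Top view: the white pack with the blue rib is at (198,213) and the purple look-alike at (147,227). The logger is at (320,240), the green bottle at (260,138), the dropper at (152,154) and the timer at (314,147). The white and blue pack fits the description, so I'll confirm it in an enlarged crop.

```bash
cat > h.py <<'E'
import numpy as np,cv2
from scipy.spatial.transform import Rotation as R
from bench import arm,cams
def cam(n,s=None):
    m=cams.camera_model(n)
    K=(m['fx'],m['fy'],m['cx'],m['cy'])
    if n=='wrist':
        T=np.eye(4);T[:3,:3]=R.from_quat(s['tcp_rot']).as_matrix();T[:3,3]=s['tool_pos']
        T=T@m['T_tool_cam']; return K,T[:3,:3],T[:3,3]
    return K,R.from_quat(m['attitude']).as_matrix(),m['xyz']
def ray(c,u,v):
    K,Rm,o=c; return o,Rm@np.array([(u-K[2])/K[0],(v-K[3])/K[1],1.])
def plane(c,u,v,z):
    o,d=ray(c,u,v); return o+d*(z-o[2])/d[2]
def proj(c,p):
    K,Rm,o=c; q=Rm.T@(np.asarray(p)-o); return np.array([K[0]*q[0]/q[2]+K[2],K[1]*q[1]/q[2]+K[3]])
E
python3 - <<'E'
from h import *
t=cv2.imread('pics/top0.png')
a=cv2.resize(t[180:250,180:230],None,fx=8,fy=8,interpolation=cv2.INTER_CUBIC)
b=cv2.resize(t[200:280,285:360],None,fx=7,fy=7,interpolation=cv2.INTER_CUBIC)
cv2.imwrite('pics/cropA.png',a);cv2.imwrite('pics/cropB.png',b)
c=cam('top')
for n,u,v,z in[('bat',198,213,.05),('log',333,240,.03),('purple',147,227,.03),('green',260,138,.1),('drop',152,154,.1),('timer',314,147,.02)]:print(n,plane(c,u,v,z).round(3))
g=cv2.imread('pics/scene0.png')
cv2.imwrite('pics/cropC.png',cv2.resize(g[165:225,175:235],None,fx=8,fy=8,interpolation=cv2.INTER_CUBIC))
E
```

```text
bat [0.536 0.171 0.05 ]
log [ 0.461 -0.205  0.03 ]
purple [0.498 0.315 0.03 ]
green [0.735 0.001 0.1  ]
drop [0.691 0.291 0.1  ]
timer [ 0.729 -0.158  0.02 ]
```

View pics/cropA.png

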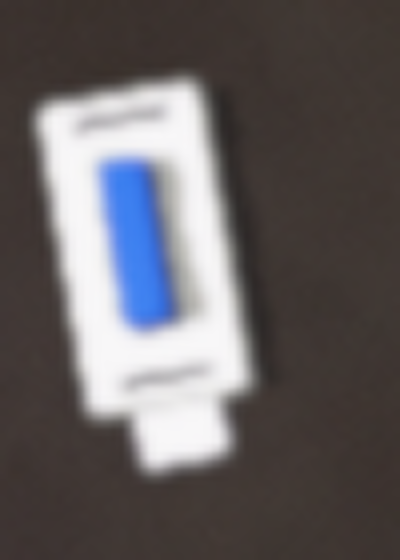

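View pics/cropB.png

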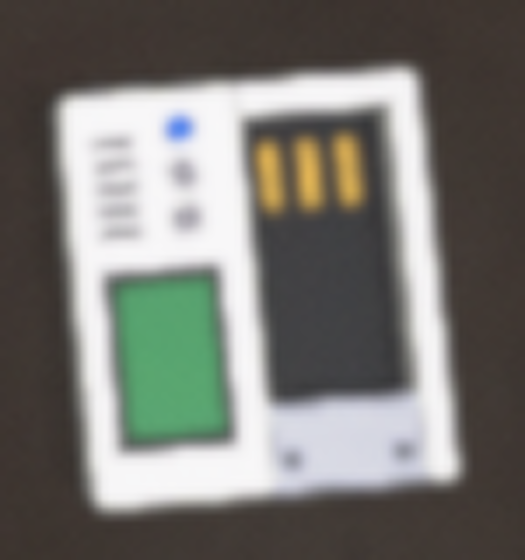

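The crop confirms it: a white block with an upright blue rib, and the tongue on the nose towards the robot. The lip end of the logger bay also faces the robot. Next I measure both in the top view.

Run:
```python
from h import *
t=cv2.imread('pics/top0.png').astype(np.float32)
S=8
def up(x0,y0,x1,y1): return cv2.resize(t[y0:y1,x0:x1],None,fx=S,fy=S,interpolation=cv2.INTER_CUBIC),(x0,y0)
def px(p,o): return (np.array(p)+.5)/S-.5+np.array(o)
c=cam('top')
im,o=up(175,175,235,250)
b,g,r=cv2.split(im)
white=((r>130)&(g>130)).astype(np.uint8); blue=((b>150)&(r<130)).astype(np.uint8)
full=cv2.morphologyEx(white|blue,cv2.MORPH_CLOSE,np.ones((60,60)))
body=cv2.morphologyEx(full,cv2.MORPH_OPEN,np.ones((130,130)))
for n,m,z in[('blue',blue,.060),('body',body,.030),('full',full,.03)]:
    cs,_=cv2.findContours(m,0,2);k=max(cs,key=cv2.contourArea)
    q=cv2.boxPoints(cv2.minAreaRect(k)); P=np.array([plane(c,*px(a,o),z) for a in q])
    d=[np.linalg.norm(P[i]-P[(i+1)%4]) for i in range(4)]
    i=int(np.argmax(d)); v=P[(i+1)%4]-P[i]
    print(n,P.mean(0).round(4),np.round(d,4),np.degrees(np.arctan(v[1]/v[0])).round(1),px(q.mean(0),o))
# logger
im,o=up(285,200,360,280); b,g,r=cv2.split(im)
hsv=cv2.cvtColor(im.clip(0,255).astype(np.uint8),cv2.COLOR_BGR2HSV)
case=cv2.morphologyEx((g>110).astype(np.uint8),cv2.MORPH_CLOSE,np.ones((9,9)))
cs,_=cv2.findContours(case,0,2);k=max(cs,key=cv2.contourArea)
q=cv2.boxPoints(cv2.minAreaRect(k));P=np.array([plane(c,*px(a,o),.04) for a in q]);print('case',P.round(4),[np.linalg.norm(P[i]-P[(i+1)%4]).round(4) for i in range(4)])
grn=((g>r+30)&(g>b+15)).astype(np.uint8)
dark=cv2.morphologyEx(((r<110)&(cv2.drawContours(np.zeros_like(case),[k],-1,1,-1)>0)|((r>b+40))).astype(np.uint8)&(1-grn),cv2.MORPH_OPEN,np.ones((40,40)))
cs,_=cv2.findContours(dark,0,2)
for k in cs:
    if cv2.contourArea(k)<10000: continue
    q=cv2.boxPoints(cv2.minAreaRect(k));P=np.array([plane(c,*px(a,o),.036) for a in q]);print('bay',P.round(4),[np.linalg.norm(P[i]-P[(i+1)%4]).round(4) for i in range(4)], [px(a,o).round(1) for a in q])
```

```text
blue [0.5434 0.1725 0.06  ] [0.0188 0.0572 0.0187 0.0572] 10.4 [197.15435791 209.936409  ]
body [0.54   0.1743 0.03  ] [0.0634 0.1125 0.0627 0.1124] 0.6 [197.6875 212.0625]
full [0.5335 0.1729 0.03  ] [0.061  0.1358 0.0602 0.1355] 10.4 [198.17878342 214.44988632]
case [[ 0.5367 -0.0881  0.04  ]
 [ 0.5506 -0.2396  0.04  ]
 [ 0.3823 -0.2505  0.04  ]
 [ 0.3692 -0.1015  0.04  ]] [np.float64(0.1522), np.float64(0.1687), np.float64(0.1496), np.float64(0.1681)]
bay [[ 0.525  -0.1684  0.036 ]
 [ 0.5297 -0.2235  0.036 ]
 [ 0.4178 -0.2302  0.036 ]
 [ 0.4134 -0.1757  0.036 ]] [np.float64(0.0553), np.float64(0.1121), np.float64(0.0547), np.float64(0.1119)] [array([320., 217.]), array([339.5, 215.3]), array([343. , 255.6]), array([323.5, 257.3])]
```

```bash
cat >> h.py <<'E'
def rows(targets,base=None):
    """targets: list of (xyz, Rotation); prints shift mm / rotvec in tool axes of base pose"""
    s=arm.sense()
    if base is None: p0,R0=s['tool_pos'],R.from_quat(s['tcp_rot'])
    else: p0,R0=base
    for p,Rt in targets:
        print((R0.inv().apply(np.array(p)-p0)*1e3).round(1),(R0.inv()*Rt).as_rotvec().round(3))
def down(yaw,nose=0):  # tool down, tool x at yaw (deg) ; nose = nose-down tilt (deg)
    # nose down: pack -x end lowered = rotation about +y by -nose
    return R.from_euler('z',yaw,degrees=True)*R.from_euler('y',-nose,degrees=True)*R.from_euler('x',180,degrees=True)
E
python3 - <<'E'
from h import *
D=down(10.4)
rows([((.26,.5,.40),down(-5)),((.30,.40,.40),D),((.42,.24,.40),D),((.543,.172,.40),D),((.543,.172,.36),D)])
c=cam('top')
print('white bottle',plane(c,210,108,.16), 'cab',plane(c,116,214,0),plane(c,116,214,.3))
E
```

```text
[ 69.5 115.6   4.1] [ 0.001  0.    -0.269]
[141.9 195.4   4.2] [ 0.001  0.    -0.537]
[310.1 303.6   4.3] [ 0.001  0.    -0.537]
[449.1 324.4   4.4] [ 0.001  0.    -0.537]
[449.1 324.4  44.4] [ 0.001  0.    -0.537]
white bottle [0.79844827 0.13136062 0.16      ] cab [0.53670458 0.41144373 0.        ] [0.51574885 0.31929885 0.3       ]
```

Emit:
arm_command(
  series=[
    [[100,35,50,0,0,0,-0.13],[100,70,104,0,0,0,-0.27],[100,110,150,0,0,0,-0.4],[100,142,195,4,0,0,-0.537],[100,188,230,4,0,0,-0.537],[100,238,266,4,0,0,-0.537],[100,290,295,10,0,0,-0.537],[100,350,310,20,0,0,-0.537]],
  ],
  grip_force=40,
)

```text
clock: 1.15
tool_pos: [0.4556, 0.2184, 0.3855]
tcp_rot: [0.996, 0.091, 0.001, -0.001]
contact_force: [0.8, 1.3, 0.6]
finger_gap: 1.003
```

Run:
```python
from h import *
s=arm.sense();print(s['clock'],s['q'].round(4),s['tool_pos'].round(4))
rows([((.543,.172,.36),down(10.4))])
```

```text
1.15 [ 8.3630e-01  9.1400e-02 -3.8450e-01 -1.0000e-04 -1.0925e+00  9.1660e-01] [0.4556 0.2184 0.3855]
[77.5 61.5 25.6] [-0.002 -0.002  0.   ]
```

Emit:
arm_command(
  series=[
    [[100,45,35,13,0,0,0],[100,77,61,25,0,0,0],[100,77,61,25,0,0,0]],
  ],
)

```text
clock: 1.52
tool_pos: [0.5434, 0.1724, 0.3576]
tcp_rot: [0.996, 0.089, -0.001, 0.001]
contact_force: [-1.7, 0.3, 0.0]
finger_gap: 1.003
```

Run:
```python
from h import *
s=arm.sense();print(s['clock'],s['q'].round(4),s['tool_pos'].round(4),s['tcp_rot'].round(4))
w=cams.camera('wrist')[:,:,::-1]; cv2.imwrite('pics/w1.png',w)
np.save('w1pose.npy',np.r_[s['tool_pos'],s['tcp_rot']])
```

```text
1.525 [ 6.5040e-01  2.2430e-01 -2.8930e-01 -1.0000e-04 -1.0606e+00  1.0980e+00] [0.5434 0.1724 0.3576] [ 9.961e-01  8.870e-02 -1.500e-03  9.000e-04]
```

View pics/w1.png

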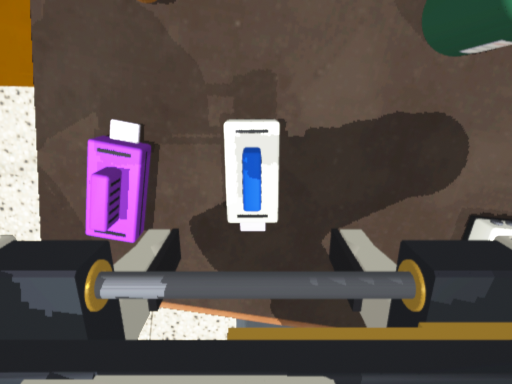

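The wrist view shows the pack upright at (252,172) with the rib at (252,180), nearly aligned with the jaws, and the tongue at (253,226). I'll measure the rib from this view.

Run:
```python
from h import *
v=np.load('w1pose.npy'); s={'tool_pos':v[:3],'tcp_rot':v[3:]}
c=cam('wrist',s); w=cv2.imread('pics/w1.png'); h=cv2.cvtColor(w,cv2.COLOR_BGR2HSV)
def rep(n,m,z):
    cs,_=cv2.findContours(m.astype(np.uint8),0,2);k=max(cs,key=cv2.contourArea)
    q=cv2.boxPoints(cv2.minAreaRect(k));P=np.array([plane(c,*a,z) for a in q])
    d=[np.linalg.norm(P[i]-P[(i+1)%4]) for i in range(4)];i=int(np.argmax(d));u=P[(i+1)%4]-P[i]
    print(n,P.mean(0).round(4),np.round(d,4),np.degrees(np.arctan(u[1]/u[0])).round(1),q.round(0).tolist())
bl=(h[...,0]>100)&(h[...,0]<125)&(h[...,1]>120); bl[235:]=0
rep('rib all@.06',bl,.06)
rep('rib bright',bl&(h[...,2]>190),.062)
wh=((h[...,1]<60)&(h[...,2]>140))|bl; wh[:110]=0;wh[223:]=0;wh[:,:215]=0;wh[:,290:]=0
rep('body',wh,.032)
print(h[180,252],h[150,252])
```

```text
rib all@.06 [0.5454 0.1775 0.06  ] [0.0167 0.0619 0.0179 0.0619] 9.5 [[242.0, 148.0], [260.0, 148.0], [260.0, 210.0], [242.0, 210.0]]
rib bright [0.5438 0.1767 0.062 ] [0.0158 0.0568 0.0168 0.0568] 9.5 [[243.0, 153.0], [260.0, 153.0], [260.0, 210.0], [243.0, 210.0]]
body [0.5446 0.1777 0.032 ] [0.0556 0.1114 0.062  0.1114] 8.4 [[223.0, 119.0], [279.0, 119.0], [279.0, 222.0], [223.0, 222.0]]
[107 216 245] [110 226 160]
```

Emit:
arm_command(
  series=[
    [[70,0,-3,55,0,0,0],[60,0,-3,105,0,0,0],[60,0,-3,132,0,0,0],[60,0,-3,143,0,0,0],[60,0,-3,143,0,0,0]],
  ],
)

```text
clock: 2.2
tool_pos: [0.5411, 0.1777, 0.2171]
tcp_rot: [0.996, 0.091, 0.0, 0.0]
contact_force: [0.0, -0.1, 0.5]
finger_gap: 0.604
```

Run:
```python
from h import *
s=arm.sense();print(s['clock'],s['q'].round(4),s['tool_pos'].round(4),s['contact_force'].round(1))
w=cams.camera('wrist')[:,:,::-1]; cv2.imwrite('pics/w2.png',w)
```

```text
2.2 [ 6.608e-01  3.780e-01 -4.482e-01  1.000e-04 -7.446e-01  1.092e+00] [0.5411 0.1777 0.2171] [ 0.  -0.1  0.5]
```

View pics/w2.png

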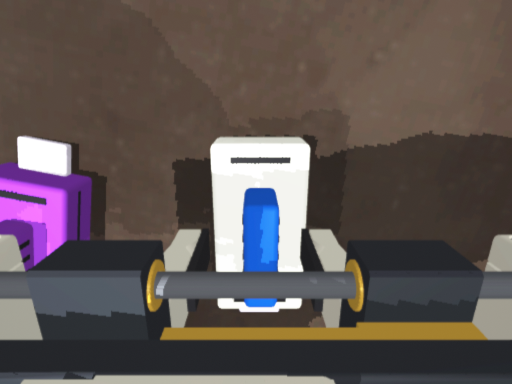

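The rib sits between the fingers at (260,245). I go 3 mm lower, 3 mm forward, and close.

Emit:
arm_command(
  series=[
    [[60,3,0,3,0,0,0],[0,3,0,3,0,0,0],[0,3,0,3,0,0,0],[0,3,0,3,0,0,0],[0,3,0,3,0,0,0],[0,3,0,3,0,0,0]],
  ],
)

```text
clock: 3.0
tool_pos: [0.5443, 0.1775, 0.2138]
tcp_rot: [0.996, 0.09, -0.0, 0.0]
contact_force: [-0.5, -1.4, 1.9]
finger_gap: 0.206
```

Run:
```python
from h import *
s=arm.sense();print(s['clock'],s['q'].round(4),s['tool_pos'].round(4),s['tcp_rot'].round(4),s['contact_force'].round(1),s['finger_gap'])
```

```text
3.0 [ 6.5690e-01  3.8640e-01 -4.4430e-01  3.0000e-04 -7.4030e-01  1.0949e+00] [0.5443 0.1775 0.2138] [ 9.959e-01  9.050e-02 -1.000e-04  1.000e-04] [-0.5 -1.4  1.9] 0.20567294990886306
```

Gripped: gap 18.1 mm, which matches the rib. I lift and carry to a point beside the logger where the wrist camera can see it.

Run:
```python
from h import *
rows([((.5443,.1775,.40),down(10.3)),((.45,-.02,.40),down(4.2))])
```

```text
[   0.     0.  -186.2] [0.    0.    0.001]
[-128.3  177.3 -186.1] [0.    0.    0.108]
```

Emit:
arm_command(
  series=[
    [[0,0,0,-30,0,0,0],[0,0,0,-85,0,0,0],[0,-20,20,-130,0,0,0.02],[0,-45,60,-165,0,0,0.05],[0,-80,105,-186,0,0,0.08],[0,-115,150,-186,0,0,0.108],[0,-128,177,-186,0,0,0.108],[0,-128,177,-186,0,0,0.108]],
  ],
)

```text
clock: 4.0
tool_pos: [0.449, -0.0211, 0.3996]
tcp_rot: [0.999, 0.035, -0.0, -0.0]
contact_force: [1.0, 0.5, -2.3]
finger_gap: 0.201
```

Run:
```python
from h import *
s=arm.sense();print(s['clock'],s['q'].round(4),s['tool_pos'].round(4),s['tcp_rot'].round(4),s['contact_force'].round(1),s['finger_gap'])
w=cams.camera('wrist')[:,:,::-1]; cv2.imwrite('pics/w3.png',w)
np.save('w3pose.npy',np.r_[s['tool_pos'],s['tcp_rot']])
```

```text
4.0 [ 3.9350e-01 -1.8800e-02 -4.6650e-01 -7.0000e-04 -1.1231e+00  1.2482e+00] [ 0.449  -0.0211  0.3996] [ 9.994e-01  3.530e-02 -1.000e-04 -3.000e-04] [ 1.   0.5 -2.3] 0.20088677447585332
```

View pics/w3.png

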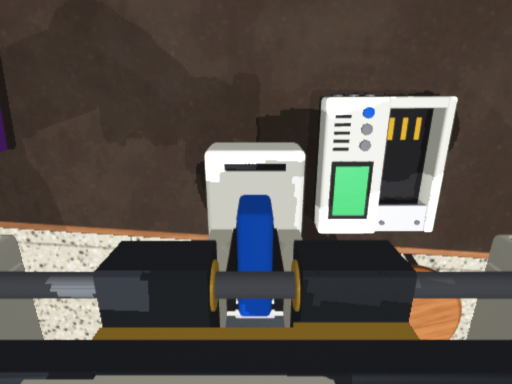

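The logger is fully in view at (385,165): the lip plate runs from about (378,205) to (428,230), and the tail end is at about (412,105). I enlarge it to pick the corners.

Run:
```python
import cv2
w=cv2.imread('pics/w3.png')
im=cv2.resize(w[85:240,310:465],None,fx=3.8,fy=3.8,interpolation=cv2.INTER_CUBIC)
for i in range(0,155,10):
    k=int(i*3.8);cv2.putText(im,str(310+i),(k,8),0,.3,(0,255,255));cv2.putText(im,str(85+i),(0,k+4),0,.3,(0,255,255))
cv2.imwrite('pics/w3c.png',im)
```

```text
(no output)
```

View pics/w3c.png

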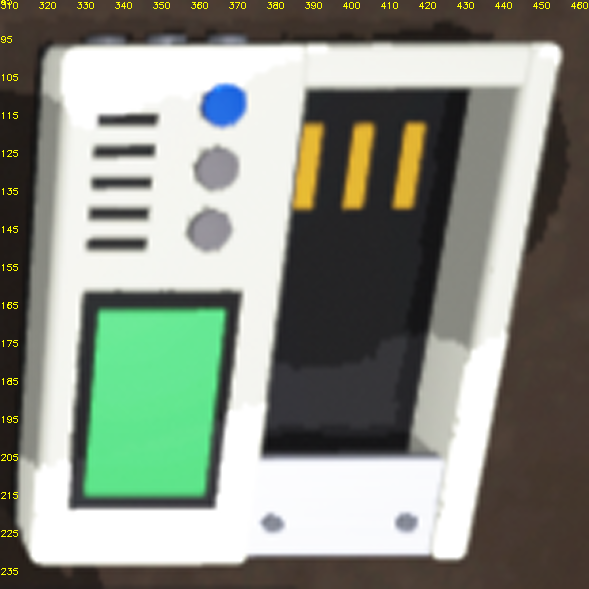

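Run:
```python
from h import *
v=np.load('w3pose.npy'); s={'tool_pos':v[:3],'tcp_rot':v[3:]}
def fit(c,pts):
    A=np.array([p[0] for p in pts],float)/1e3; W=np.array([plane(c,*p[1],p[0][2]/1e3) for p in pts])
    a=A[:,:2]-A[:,:2].mean(0); w=W[:,:2]-W[:,:2].mean(0)
    th=np.arctan2((a[:,0]*w[:,1]-a[:,1]*w[:,0]).sum(),(a*w).sum())
    Rm=np.array([[np.cos(th),-np.sin(th)],[np.sin(th),np.cos(th)]])
    t=W[:,:2].mean(0)-Rm@A[:,:2].mean(0)
    res=((W[:,:2]-t)@Rm-A[:,:2])*1e3
    print('origin',t.round(4),'yaw',np.degrees(th).round(2)); print(np.c_[A*1e3,res.round(1)])
f=lambda x,y:(310+x/3.8-.37,85+y/3.8-.37)
pts=[((-58,31,34),f(262,456)),((-58,-31,34),f(440,458)),((70,31,42),f(305,45)),((-92,31,42),f(246,563)),((58,-31,38),f(525,86)),
((70,-42,38),f(560,46)),((-92,-42,38),f(467,558)),((58,31,38),f(305,88)),((70,102,42),f(63,46)),((-92,102,42),f(30,563))]
fit(cam('wrist',s),pts)
g=lambda x,y:(285+x/7-.43,200+y/7-.43)
# top crop picks
fit(cam('top'),[((70,-42,38),g(418,68)),((-92,-42,38),g(462,478)),((70,102,42),g(58,95)),((-92,102,42),g(95,512)),((-58,-31,34),g(412,388)),((-58,31,34),g(272,400)),((58,31,38),g(243,118)),((58,-31,38),g(387,108))])
```

```text
origin [ 0.4719 -0.1974] yaw 4.53
[[-5.80e+01  3.10e+01  3.40e+01  8.00e-01 -3.40e+00]
 [-5.80e+01 -3.10e+01  3.40e+01 -3.00e-01  1.10e+00]
 [ 7.00e+01  3.10e+01  4.20e+01 -4.00e-01  2.70e+00]
 [-9.20e+01  3.10e+01  4.20e+01  7.00e-01  9.00e-01]
 [ 5.80e+01 -3.10e+01  3.80e+01 -2.00e-01 -1.90e+00]
 [ 7.00e+01 -4.20e+01  3.80e+01 -1.20e+00  1.20e+00]
 [-9.20e+01 -4.20e+01  3.80e+01  1.00e-01 -2.00e-01]
 [ 5.80e+01  3.10e+01  3.80e+01 -3.00e-01 -5.00e-01]
 [ 7.00e+01  1.02e+02  4.20e+01 -2.00e-01 -1.00e-01]
 [-9.20e+01  1.02e+02  4.20e+01  1.10e+00  1.00e-01]]
origin [ 0.4728 -0.1996] yaw 4.47
[[ 7.00e+01 -4.20e+01  3.80e+01  5.00e-01 -1.00e+00]
 [-9.20e+01 -4.20e+01  3.80e+01 -1.00e-01 -1.10e+00]
 [ 7.00e+01  1.02e+02  4.20e+01  9.00e-01  6.00e-01]
 [-9.20e+01  1.02e+02  4.20e+01 -1.10e+00  1.10e+00]
 [-5.80e+01 -3.10e+01  3.40e+01  2.20e+00  3.00e+00]
 [-5.80e+01  3.10e+01  3.40e+01  2.10e+00 -3.00e+00]
 [ 5.80e+01  3.10e+01  3.80e+01 -1.90e+00 -1.90e+00]
 [ 5.80e+01 -3.10e+01  3.80e+01 -2.50e+00  2.10e+00]]
```

Run:
```python
from h import *
m=cams.camera_model('wrist');T=np.linalg.inv(m['T_tool_cam'])
def pt(x,y,z): # pack frame mm -> px, tool aligned, TCP at pack (0,0,213.8)
    p=T@np.array([x/1e3,-y/1e3,(213.8-z)/1e3,1]); return (m['fx']*p[0]/p[2]+m['cx']).round(1),(m['fy']*p[1]/p[2]+m['cy']).round(1)
print('tail top corners',pt(55,28,32),pt(55,-28,32),'tail bot',pt(55,28,0),'rib tail top',pt(30,9,62),pt(30,-9,62))
w=cv2.imread('pics/w3.png')
cv2.imwrite('pics/w3d.png',cv2.resize(w[130:330,190:320],None,fx=4,fy=3,interpolation=cv2.INTER_CUBIC))
print([int(x) for x in w[138:170,270].mean(1)])
print([int(x) for x in w[185:215,255,0]])
```

```text
tail top corners (np.float64(205.7), np.float64(147.4)) (np.float64(309.0), np.float64(147.5)) tail bot (np.float64(213.5), np.float64(138.9)) rib tail top (np.float64(238.6), np.float64(211.0)) (np.float64(276.7), np.float64(211.0))
[34, 33, 33, 43, 102, 150, 155, 156, 156, 157, 158, 166, 203, 242, 252, 254, 254, 255, 255, 255, 255, 253, 217, 201, 197, 156, 52, 23, 22, 23, 23, 29]
[196, 195, 196, 195, 196, 196, 196, 195, 193, 172, 133, 127, 127, 127, 128, 129, 128, 129, 128, 128, 129, 129, 128, 128, 129, 129, 131, 133, 140, 150]
```

View pics/w3d.png

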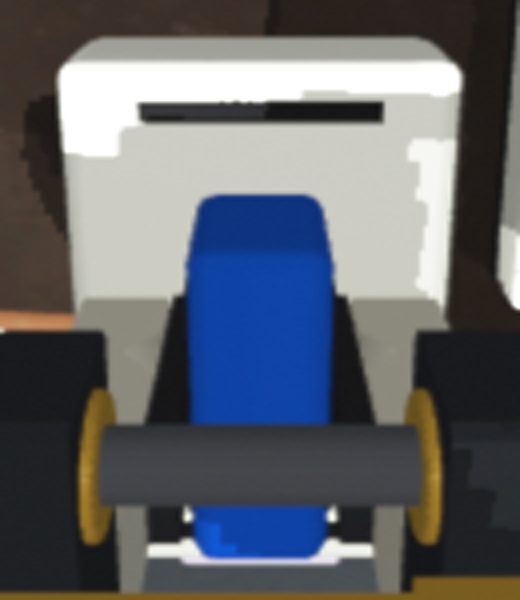

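The pack hangs straight in the hand, and its offsets match the small bias between the wrist and top cameras. That puts the logger at about (0.473, -0.1986) with yaw 4.5°. Next I work out the insertion waypoints.

```bash
cat >> h.py <<'E'
LO=np.array([.4731,-.1986,0]);LY=4.5
def wp(X,Z,th,Y=0):
    L=R.from_euler('z',LY,degrees=True); P=L*R.from_euler('y',-th,degrees=True)
    return LO+L.apply([X/1e3,Y/1e3,Z/1e3])+P.apply([0,0,.2138]), down(LY,th)
def where():
    s=arm.sense();Rt=R.from_quat(s['tcp_rot']);P=Rt*R.from_euler('x',180,degrees=True)
    L=R.from_euler('z',LY,degrees=True)
    o=L.inv().apply(s['tool_pos']-P.apply([0,0,.2138])-LO)*1e3
    e=(L.inv()*P).as_euler('ZYX',degrees=True)
    print('t',round(s['clock'],2),'pack XYZ',o.round(1),'yaw',e[0].round(2),'nose',(-e[1]).round(2),'roll',e[2].round(2),'F',s['contact_force'].round(1),'M',s['torque'].round(2),'gap',round(s['finger_gap'],3),'q',s['q'].round(3))
E
python3 - <<'E'
from h import *
where()
rows([wp(22,160,0),wp(22,160,18),wp(22,90,18)])
print([wp(*a)[0].round(3) for a in[(22,90,18),(20,34.5,18)]])
E
```

```text
t 4.05 pack XYZ [ -9.4 179.7 185.8] yaw -0.41 nose -0.0 roll 0.03 F [ 0.3 -0.1 -2.8] M [ 0.   -0.07  0.01] gap 0.204 q [ 3.950e-01 -1.800e-02 -4.650e-01 -1.000e-03 -1.123e+00  1.247e+00]
[ 32.7 179.4  25.7] [-0.001  0.    -0.007]
[-33.4 179.9  36.1] [ 0.001  0.314 -0.007]
[-33.4 179.9 106.1] [ 0.001  0.314 -0.007]
[array([ 0.429, -0.202,  0.293]), array([ 0.427, -0.202,  0.238])]
```

Emit:
arm_command(
  series=[
    [[0,10,40,0,0,0,0],[0,20,85,5,0,0,-0.007],[0,20,130,15,0,0.08,-0.007],[0,-5,170,25,0,0.18,-0.007],[0,-25,180,36,0,0.27,-0.007],[0,-33,180,36,0,0.314,-0.007],[0,-33,180,36,0,0.314,-0.007],[0,-33,180,36,0,0.314,-0.007]],
  ],
  grip_force=55,
)

```text
clock: 5.05
tool_pos: [0.4313, -0.201, 0.3638]
tcp_rot: [0.987, 0.04, 0.156, -0.006]
contact_force: [0.9, -0.2, -2.8]
finger_gap: 0.201
```

Run:
```python
from h import *
where()
rows([wp(22,90,18),wp(20,60,18),wp(20,45,18)])
cv2.imwrite('pics/s4.png',cv2.resize(cams.camera('scene')[180:360,200:440,::-1],None,fx=3,fy=3,interpolation=cv2.INTER_CUBIC))
```

```text
t 5.05 pack XYZ [ 24.    0.8 160.4] yaw 0.16 nose 17.94 roll -0.07 F [ 0.9 -0.2 -2.8] M [-0.15  1.35  0.02] gap 0.201 q [-0.038 -0.026 -0.563 -0.054 -0.723  1.725]
[-23.8   0.8  66.3] [0.    0.001 0.003]
[-34.9   0.7  94.3] [0.    0.001 0.003]
[-39.6   0.7 108.5] [0.    0.001 0.003]
```

View pics/s4.png

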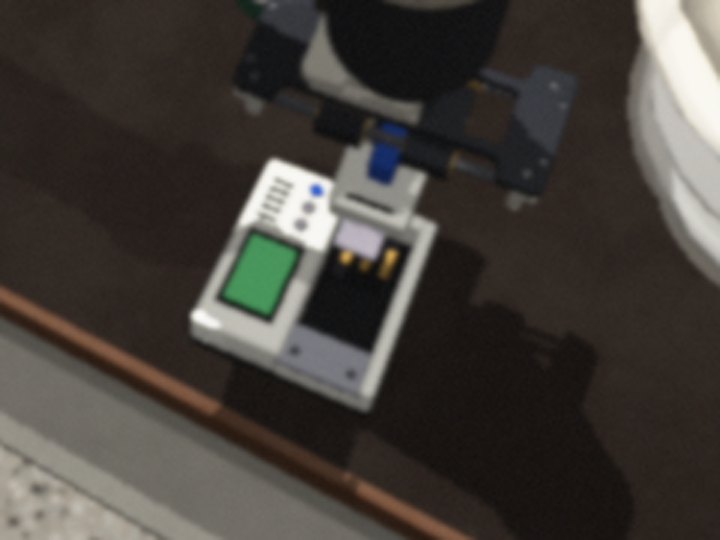

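The scene view shows the pack tilted above the bay, with the tongue at (360,240) aligned with the bay. I descend.

Emit:
arm_command(
  series=[
    [[0,-11,0.5,33,0,0,0.003],[0,-24,0.7,66,0,0,0.003],[0,-33,0.7,90,0,0,0.003],[0,-39,0.7,106,0,0,0.003],[0,-39.6,0.7,108.5,0,0,0.003],[0,-39.6,0.7,108.5,0,0,0.003]],
  ],
)

```text
clock: 5.85
tool_pos: [0.4272, -0.2024, 0.2486]
tcp_rot: [0.987, 0.039, 0.156, -0.006]
contact_force: [-0.3, 0.1, -2.9]
finger_gap: 0.206
```

Run:
```python
from h import *
where()
rows([wp(20,40,18),wp(20,34.5,18)])
cv2.imwrite('pics/s5.png',cv2.resize(cams.camera('scene')[210:340,250:370,::-1],None,fx=5,fy=4.5,interpolation=cv2.INTER_CUBIC))
```

```text
t 5.85 pack XYZ [20.  -0.3 45.2] yaw -0.03 nose 17.99 roll -0.02 F [-0.3  0.1 -2.9] M [-0.2   1.3  -0.03] gap 0.206 q [-0.044  0.129 -0.71  -0.091 -0.421  1.77 ]
[-1.7 -0.2  5. ] [ 0.001  0.    -0.   ]
[-3.4 -0.2 10.2] [ 0.001  0.    -0.   ]
```

View pics/s5.png

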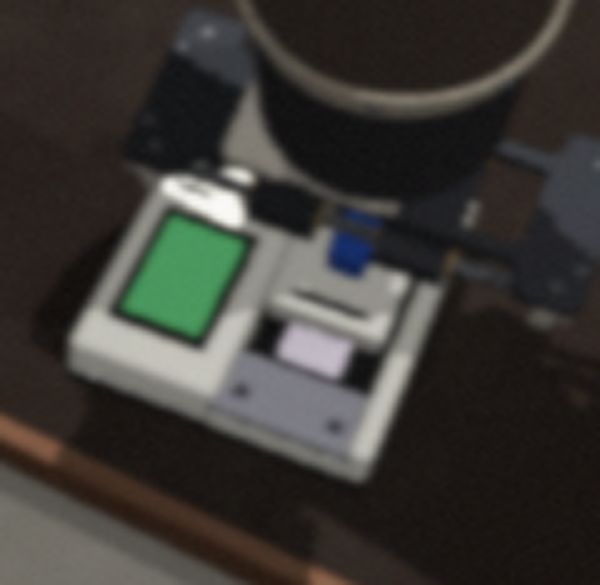

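Run:
```python
from h import *
c=cam('scene')
L=R.from_euler('z',LY,degrees=True)
def lg(x,y,z): return ((proj(c,LO+L.apply(np.array([x,y,z])/1e3))-[250,210])*[5,4.5]).round(0)
P=R.from_euler('y',-18,degrees=True)
def pk(x,y,z): q=P.apply([x,y,z])+[20,-.3,45.2]; return q.round(1),lg(*q)
print('lip edge',lg(-58,31,34),lg(-58,0,34),lg(-58,-31,34),'screwside corners',lg(-92,31,38),lg(-92,-42,38),'deck',lg(-92,102,42))
print('tip top L/M/R',pk(-75,15,10),pk(-75,0,10),pk(-75,-15,10)); print('tip bot',pk(-75,15,3),pk(-75,-15,3))
print('nose top',pk(-55,28,32),pk(-55,-28,32),'tail',pk(-55,0,10))
```

```text
lip edge [236. 342.] [301. 366.] [366. 391.] screwside corners [209. 396.] [367. 456.] deck [ 63. 336.]
tip top L/M/R (array([-54.4,  14.7,  31.5]), array([272., 351.])) (array([-54.4,  -0.3,  31.5]), array([303., 363.])) (array([-54.4, -15.3,  31.5]), array([335., 375.]))
tip bot (array([-52.3,  14.7,  24.9]), array([272., 354.])) (array([-52.3, -15.3,  24.9]), array([335., 377.]))
nose top (array([-42.2,  27.7,  58.6]), array([261., 295.])) (array([-42.2, -28.3,  58.6]), array([380., 339.])) tail (array([-35.4,  -0.3,  37.7]), array([319., 326.]))
```

Run:
```python
from h import *
im=cams.camera('scene')[:,:,::-1]
cv2.imwrite('pics/s6raw.png',im)
o=(285,255);S=10
cr=cv2.resize(im[o[1]:o[1]+58,o[0]:o[0]+60],None,fx=S,fy=S,interpolation=cv2.INTER_CUBIC).copy()
c=cam('scene');L=R.from_euler('z',LY,degrees=True);P=R.from_euler('y',-18,degrees=True)
def lg(x,y,z): return tuple(int(v) for v in ((proj(c,LO+L.apply(np.array([x,y,z])/1e3))-o+.5)*S))
def pk(x,y,z): return lg(*(P.apply([x,y,z])+[20,-.3,45.2]))
for a,b in[(lg(-58,31,34),lg(-58,-31,34)),(lg(-92,31,34),lg(-92,-31,34)),(lg(-92,-42,38),lg(70,-42,38)),(lg(-92,31,42),lg(70,31,42)),(lg(-92,-31,38),lg(70,-31,38))]: cv2.line(cr,a,b,(0,255,0),1)
for a,b in[(pk(-75,15,10),pk(-75,-15,10)),(pk(-75,15,10),pk(-55,15,10)),(pk(-75,-15,10),pk(-55,-15,10)),(pk(-55,28,32),pk(-55,-28,32)),(pk(-55,28,0),pk(-55,28,32)),(pk(-55,-28,32),pk(55,-28,32))]: cv2.line(cr,a,b,(0,0,255),1)
cv2.imwrite('pics/s6.png',cr)
```

```text
(no output)
```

View pics/s6.png

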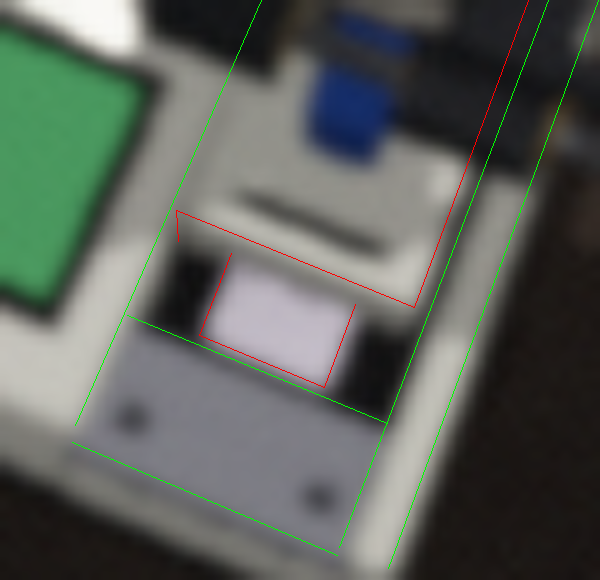

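The overlay agrees to 1–2 mm. The tongue tip is just on the tail side of the lip edge and about 1 mm towards -y. I descend with a +1 mm shift in y.

Run:
```python
from h import *
where()
rows([wp(21,40,18,1),wp(21,34.5,18,1)])
```

```text
t 5.95 pack XYZ [20.1 -0.5 45.8] yaw -0.04 nose 18.06 roll -0.03 F [-0.4  0.2 -1.7] M [-0.09  1.4  -0.03] gap 0.199 q [-0.044  0.128 -0.71  -0.091 -0.421  1.77 ]
[-0.7 -1.3  5.8] [ 0.001 -0.001 -0.001]
[-2.4 -1.3 11. ] [ 0.001 -0.001 -0.001]
```

Emit:
arm_command(
  series=[
    [[0,0,-1.3,3,0,0,0],[0,-1,-1.3,6,0,0,0],[0,-2,-1.3,9,0,0,0],[0,-2.4,-1.3,11,0,0,0],[0,-2.4,-1.3,11,0,0,0]],
  ],
)

```text
clock: 6.58
tool_pos: [0.4274, -0.2013, 0.2368]
tcp_rot: [0.987, 0.038, 0.156, -0.006]
contact_force: [0.9, 0.1, -3.0]
finger_gap: 0.2
```

Run:
```python
from h import *
where()
rows([wp(13,34.5,18,1),wp(5,34.5,18,1)])
```

```text
t 6.58 pack XYZ [20.2  0.8 33.5] yaw -0.07 nose 17.97 roll -0.01 F [ 0.9  0.1 -3. ] M [-0.15  1.34  0.04] gap 0.2 q [-0.041  0.15  -0.722 -0.096 -0.389  1.771]
[-6.6 -0.1 -3.2] [ 0.001  0.001 -0.001]
[-14.2  -0.   -5.7] [ 0.001  0.001 -0.001]
```

Emit:
arm_command(
  series=[
    [[0,-3,0,-2,0,0,0],[0,-6.6,0,-3,0,0,0],[0,-10,0,-4.5,0,0,0],[0,-14,0,-5.5,0,0,0],[0,-14,0,-5.5,0,0,0]],
  ],
)

```text
clock: 7.2
tool_pos: [0.4121, -0.2024, 0.238]
tcp_rot: [0.987, 0.038, 0.156, -0.006]
contact_force: [0.2, -0.0, -2.8]
finger_gap: 0.2
```

Run:
```python
from h import *
where()
im=cams.camera('scene')[:,:,::-1]
o=(285,255);S=10
cr=cv2.resize(im[o[1]:o[1]+58,o[0]:o[0]+60],None,fx=S,fy=S,interpolation=cv2.INTER_CUBIC)
cv2.imwrite('pics/s7.png',cr)
rows([wp(4,31,16,1),wp(2,26,12,1),wp(1.5,17.5,5,1),wp(1,12.5,0,1)])
```

```text
t 7.2 pack XYZ [ 4.9  0.9 34.6] yaw -0.08 nose 17.99 roll -0.01 F [ 0.2 -0.  -2.8] M [-0.11  1.31 -0.01] gap 0.2 q [-0.046  0.127 -0.745 -0.1   -0.388  1.78 ]
[ 5.2 -0.   3.3] [ 0.001 -0.035 -0.001]
[16.6 -0.1  8.5] [ 0.001 -0.105 -0.001]
[39.3 -0.1 20.7] [ 0.    -0.227 -0.001]
[55.2 -0.1 30.3] [ 0.    -0.314 -0.001]
```

View pics/s7.png

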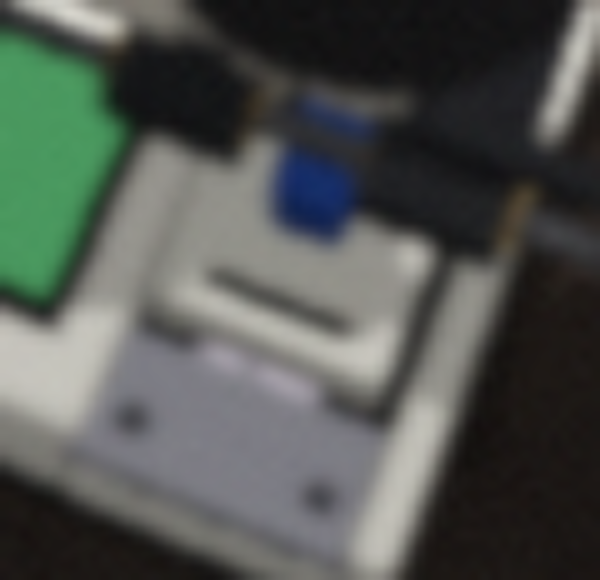

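Run:
```python
from h import *
o=(285,255);S=10
cr=cv2.imread('pics/s7.png')
c=cam('scene');L=R.from_euler('z',LY,degrees=True);P=R.from_euler('y',-18,degrees=True)
def lg(x,y,z): return tuple(int(v) for v in ((proj(c,LO+L.apply(np.array([x,y,z])/1e3))-o+.5)*S))
def pk(x,y,z): return lg(*(P.apply([x,y,z])+[4.9,.9,34.6]))
for a,b in[(lg(-58,31,34),lg(-58,-31,34)),(lg(-58,31,26),lg(-58,-31,26))]: cv2.line(cr,a,b,(0,255,0),1)
for a,b in[(pk(-75,15,10),pk(-75,-15,10)),(pk(-75,15,10),pk(-55,15,10)),(pk(-75,-15,10),pk(-55,-15,10)),(pk(-55,28,32),pk(-55,-28,32)),(pk(-55,-28,32),pk(-55,-28,0)),(pk(-55,-28,32),pk(55,-28,32))]: cv2.line(cr,a,b,(0,0,255),1)
cv2.imwrite('pics/s8.png',cr)
```

```text
(no output)
```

View pics/s8.png

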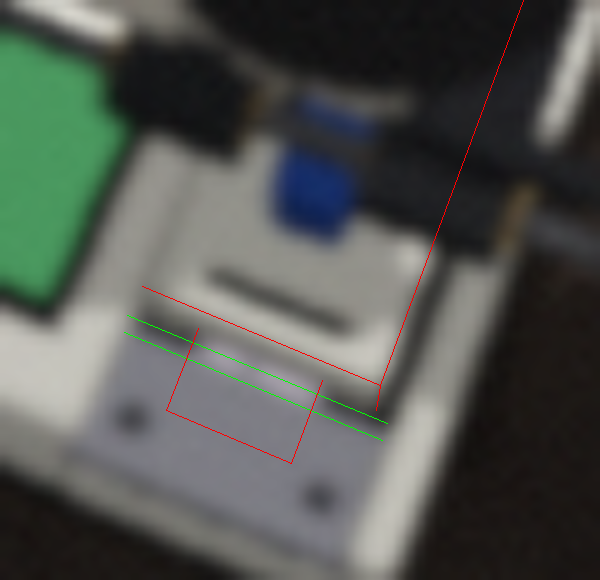

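The tip would show at rows 410–460 if it lay above the lip. It doesn't, so the tongue is under the lip. Now I swing the tail down in stages and watch the force.

Run:
```python
from h import *
import math
def Zm(th,m):
    t=math.radians(th); return 12+m+max(75*math.sin(t)-3*math.cos(t),55*math.sin(t),0)
rows([wp(X,Zm(th,1.3),th,.6) for X,th in[(3.7,16),(2.8,14),(2,12),(1.8,10),(1.6,8),(1.5,6),(1.5,4),(1.5,2)]]+[wp(1.5,12,0,.6)])
```

```text
[4.9 0.4 3.1] [ 0.001 -0.035 -0.001]
[10.7  0.3  5.6] [ 0.001 -0.07  -0.001]
[16.6  0.3  8.5] [ 0.001 -0.105 -0.001]
[23.   0.3 11.8] [ 0.001 -0.14  -0.001]
[29.5  0.3 15.2] [ 0.001 -0.174 -0.001]
[36.1  0.3 18.4] [ 0.    -0.209 -0.001]
[42.8  0.3 21.9] [ 0.    -0.244 -0.001]
[49.4  0.3 25.7] [ 0.    -0.279 -0.001]
[55.5  0.3 30.9] [ 0.    -0.314 -0.001]
```

Emit:
arm_command(
  series=[
    [[0,4.9,0.4,3.1,0,-0.035,0],[0,10.7,0.3,5.6,0,-0.07,0],[0,16.6,0.3,8.5,0,-0.105,0],[0,23,0.3,11.8,0,-0.14,0],[0,23,0.3,11.8,0,-0.14,0]],
  ],
)

```text
clock: 7.88
tool_pos: [0.4389, -0.2006, 0.2335]
tcp_rot: [0.996, 0.039, 0.086, -0.003]
contact_force: [0.1, -0.7, -3.6]
finger_gap: 0.206
```

Run:
```python
from h import *
where()
import math
def Zm(th,m):
    t=math.radians(th); return 12+m+max(75*math.sin(t)-3*math.cos(t),55*math.sin(t),0)
rows([wp(X,Zm(th,1.3),th,.6) for X,th in[(1.6,8),(1.5,6),(1.5,4),(1.5,2)]]+[wp(1.5,12.5,0,.6)])
w=cams.camera('wrist')[:,:,::-1]; cv2.imwrite('pics/w9.png',w)
```

```text
t 7.88 pack XYZ [ 2.5  0.6 22.9] yaw -0.04 nose 9.91 roll -0.02 F [ 0.1 -0.7 -3.6] M [-0.1   0.75  0.05] gap 0.206 q [-0.028  0.194 -0.675 -0.036 -0.53   1.706]
[5.9 0.1 1.9] [ 0.    -0.033 -0.001]
[12.9  0.1  4.1] [ 0.    -0.068 -0.001]
[20.   0.1  6.7] [ 0.    -0.103 -0.001]
[27.1  0.1  9.4] [ 0.    -0.138 -0.001]
[34.   0.1 13.3] [ 0.    -0.173 -0.001]
```

View pics/w9.png

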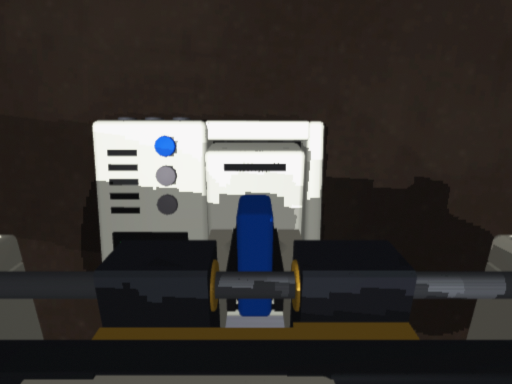

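The wrist view shows the pack (cols 207–304) parallel between the deck edge and the side wall, with a gap at the tail (row 140) and no contact force. I carry on swinging.

Emit:
arm_command(
  series=[
    [[0,5.9,0.1,1.9,0,-0.033,0],[0,12.9,0.1,4.1,0,-0.068,0],[0,20,0.1,6.7,0,-0.103,0],[0,27,0.1,9.4,0,-0.138,0],[0,27,0.1,9.4,0,-0.138,0]],
  ],
)

```text
clock: 8.55
tool_pos: [0.4669, -0.1986, 0.2291]
tcp_rot: [0.999, 0.039, 0.018, -0.001]
contact_force: [0.3, 0.2, -3.6]
finger_gap: 0.201
```

Run:
```python
from h import *
where()
rows([wp(1.5,13.5,1,.6),wp(1,12.5,0,.6),wp(1,12,0,.6)])
```

```text
t 8.55 pack XYZ [ 1.4  0.4 15.5] yaw -0.06 nose 2.04 roll -0.02 F [ 0.3  0.2 -3.6] M [-0.05  0.14 -0.05] gap 0.201 q [-0.016  0.267 -0.587 -0.005 -0.681  1.668]
[ 3.9 -0.1  2. ] [ 0.    -0.018 -0.001]
[ 7.1 -0.1  3.1] [ 0.    -0.036 -0.001]
[ 7.1 -0.1  3.6] [ 0.    -0.036 -0.001]
```

Emit:
arm_command(
  series=[
    [[0,3.9,-0.1,2,0,-0.018,0],[0,7.1,-0.1,3.1,0,-0.036,0],[0,7.1,-0.1,3.7,0,-0.036,0],[0,7.1,-0.1,3.7,0,-0.036,0]],
  ],
)

```text
clock: 9.05
tool_pos: [0.4732, -0.198, 0.2258]
tcp_rot: [0.999, 0.039, 0.0, 0.0]
contact_force: [-1.1, -0.8, -2.8]
finger_gap: 0.201
```

Run:
```python
from h import *
where()
```

```text
t 9.05 pack XYZ [ 0.2  0.6 12. ] yaw -0.08 nose 0.01 roll -0.01 F [-1.1 -0.8 -2.8] M [-0.05 -0.01 -0.04] gap 0.201 q [-0.013  0.289 -0.566  0.    -0.716  1.661]
```

The load is still the full pack weight, so it hasn't touched the floor yet. I lower gently.

Emit:
arm_command(
  series=[
    [[0,0.5,0,0.6,0,0,0],[0,0.5,0,0.6,0,0,0],[0,0.5,0,1.2,0,0,0],[0,0.5,0,1.2,0,0,0]],
  ],
)

```text
clock: 9.55
tool_pos: [0.4733, -0.1979, 0.2257]
tcp_rot: [0.999, 0.039, -0.0, 0.0]
contact_force: [-4.9, 3.4, 11.9]
finger_gap: 0.201
```

Run:
```python
from h import *
where()
w=cams.camera('wrist')[:,:,::-1]; cv2.imwrite('pics/w10.png',w)
```

```text
t 9.55 pack XYZ [ 0.1  0.6 11.9] yaw -0.06 nose -0.02 roll -0.02 F [-4.9  3.4 11.9] M [1.09 2.03 0.01] gap 0.201 q [-1.300e-02  2.890e-01 -5.660e-01  1.000e-03 -7.160e-01  1.661e+00]
```

View pics/w10.png

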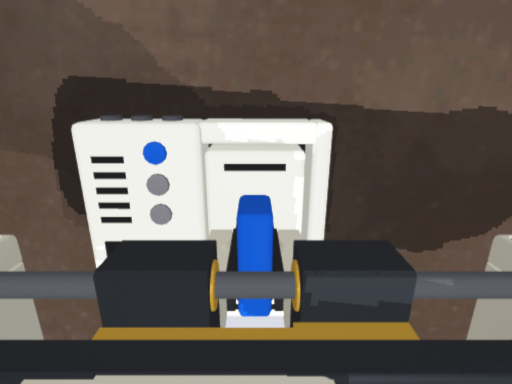

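The pack is on the floor at Z = 11.9 mm and level, with a light push. I relax the push, open, and retreat.

Emit:
arm_command(
  series=[
    [[0,0.3,0,-0.3,0,0,0],[45,0.3,0,-0.3,0,0,0],[45,0.3,0,-0.3,0,0,0],[45,0.3,0,-0.3,0,0,0],[45,0.3,0,-10,0,0,0],[45,0.3,0,-50,0,0,0],[45,0.3,0,-100,0,0,0],[45,0.3,0,-130,0,0,0]],
  ],
)

```text
clock: 10.6
tool_pos: [0.4743, -0.198, 0.3579]
tcp_rot: [0.999, 0.039, 0.002, 0.0]
contact_force: [0.1, -0.0, -0.5]
finger_gap: 0.449
```

Emit:
arm_command(
  series=[
    [[45,0,-40,-20,0,0,0],[45,0,-90,-40,0,0,0],[45,0,-140,-50,0,0,0],[45,0,-170,-50,0,0,0],[45,0,-170,-50,0,0,0]],
  ],
)

```text
clock: 11.22
tool_pos: [0.4607, -0.0269, 0.4056]
tcp_rot: [0.999, 0.04, 0.001, -0.0]
contact_force: [-0.1, -0.6, -0.3]
finger_gap: 0.449
```

Run:
```python
from h import *
s=arm.sense();print(s['clock'],s['tool_pos'],s['contact_force'],s['finger_gap'])
w=cams.camera('wrist')[:,:,::-1]; cv2.imwrite('pics/w11.png',w)
np.save('w11pose.npy',np.r_[s['tool_pos'],s['tcp_rot']])
g=cams.camera('scene')[:,:,::-1];cv2.imwrite('pics/s11full.png',g)
cv2.imwrite('pics/s11.png',cv2.resize(g[225:320,255:355],None,fx=6,fy=6,interpolation=cv2.INTER_CUBIC))
cv2.imwrite('pics/t11.png',cams.camera('top')[:,:,::-1])
```

```text
11.225 [ 0.46068926 -0.02689192  0.40563172] [-0.13653903 -0.61855636 -0.27219954] 0.44914610372563046
```

View pics/w11.png

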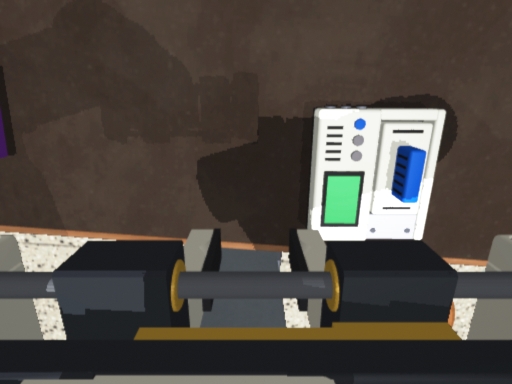

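View pics/s11.png

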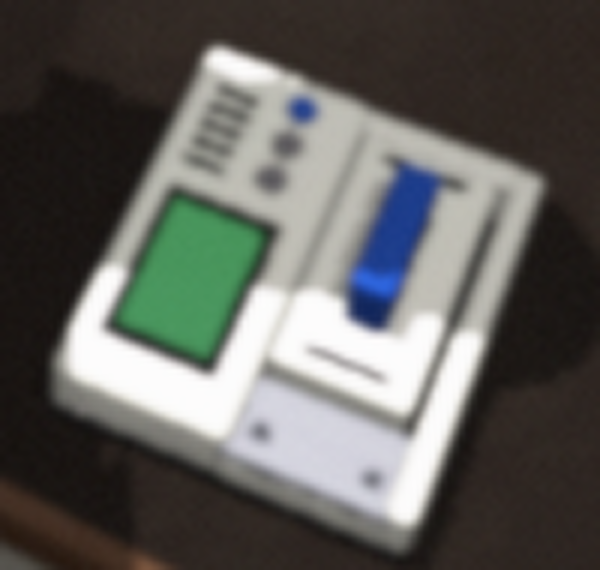

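View pics/t11.png

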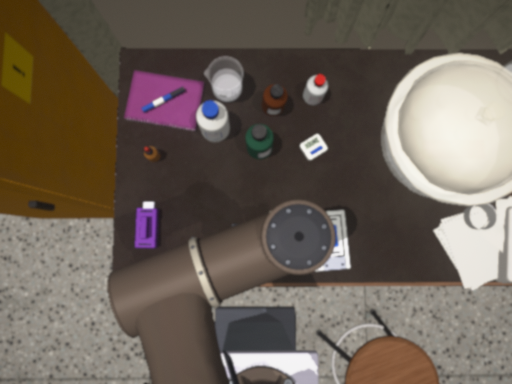

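The views show the pack lying flat in the bay, tongue hidden under the lip, and the bystanders at their old pixels. One numeric check before I hand in.

Run:
```python
from h import *
v=np.load('w11pose.npy');L=R.from_euler('z',LY,degrees=True)
def rib(c,im,box):
    h=cv2.cvtColor(im,cv2.COLOR_BGR2HSV);m=((h[...,0]>100)&(h[...,0]<125)&(h[...,1]>120)).astype(np.uint8)
    k=np.zeros_like(m);x0,y0,x1,y1=box;k[y0:y1,x0:x1]=m[y0:y1,x0:x1]
    mo=cv2.moments(k,True);return mo['m10']/mo['m00'],mo['m01']/mo['m00']
cw=cam('wrist',{'tool_pos':v[:3],'tcp_rot':v[3:]});cs=cam('scene')
a=rib(cw,cv2.imread('pics/w11.png'),(385,140,430,210));b=rib(cs,cv2.imread('pics/s11full.png'),(308,245,335,285))
(o1,d1),(o2,d2)=ray(cw,*a),ray(cs,*b)
t=np.linalg.lstsq(np.c_[d1,-d2],o2-o1,rcond=None)[0];p=(o1+d1*t[0]+o2+d2*t[1])/2
print('rib in logger mm',(L.inv().apply(p-LO)*1e3).round(1),'miss mm',np.linalg.norm(o1+d1*t[0]-o2-d2*t[1])*1e3)
d=cv2.absdiff(cv2.imread('pics/top0.png'),cv2.imread('pics/t11.png')).max(2)
for n,(x,y) in dict(green=(260,140),dropper=(152,154),timer=(314,147)).items(): print(n,'mean diff',d[y-16:y+16,x-16:x+16].mean().round(1))
arm.sign_off()
```

```text
rib in logger mm [-0.4  0.7 58.2] miss mm 1.107635208376184
green mean diff 1.3
dropper mean diff 1.3
timer mean diff 0.9
the job is handed in; nothing more can be done
```

The battery pack is fitted in the logger bay, released, and handed in at about 11.4 s of the 54 s allowed. I gripped it by the blue rib and brought it over the bay nose-down by 18°. I slid the tongue under the lip and swung the tail down level until it met the floor. After opening the gripper I moved it clear.

**Seating:** at floor contact the pack origin was at (0.1, 0.6, 11.9) mm in the logger frame. It was level to 0.02° and yawed by less than 0.1°, with about 15 N of light push before release. The contact force read close to zero once the arm was clear.

**After release:** a two-view check put the rib at (-0.4, 0.7) mm in the bay. That check gave a rib height of 58 mm against 65 mm expected. It is rough, because the mask took in the rib's sides and the two rays missed each other by 1.1 mm. I relied on the contact height and the pictures for the height instead. They show the pack flat, with the tongue out of sight at the lip.

**Bystanders:** the green bottle, dropper bottle and timer are unchanged in the top view.

**Disagreement:** the wrist and top cameras differed by about 2 mm in y for the logger. I used the value between them, and the pack went in with no side force.

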